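# Load the evidence drives into the copy docks in the order of the copy drives

### The arm

A 6-joint arm with a two-finger parallel gripper is mounted at the origin on the work surface. World frame = base frame: x ahead of the robot, y to its left, z up, the work surface at z = 0. Lengths are in m, angles in rad, forces in N, time in s.
With the tool pointing down it reaches from about 0.35 to 0.975 m from the base axis. Payload 17.4 kg.
Tool frame: the origin (TCP) lies midway between the tips of the shut fingers; the grasp point (between the pads) lies 19 mm behind it (manip.grasp_offset is the distance from the TCP to the grasp point, in m); z points along the fingers, y is the line along which they close (so a half turn about z gives the same grasp; the last joint's range is limited). The gripper opens to 85 mm and grips with 20 to 120 N. Pads are 22 mm wide; open, the fingers measure 114 mm over their backs; the gripper's body (76 mm by 85 mm) begins 54 mm behind the grasp point. The pads swing forward as they close: fully open they stand 13 mm farther back than shut.
Start: joints at [-0.038, 0.116, 1.442, -0, 1.584, -0.038], TCP at [0.675, -0, 0.231] pointing down, gripper open.
Joint ranges: [-2.83, 2.83], [-0.83, 2.19], [0.07, 2.5], [-1.14, 4.28], [0.01, 3], [-2.97, 2.97]. Speed limits (rad/s): [1.89, 1.89, 2.22, 3.14, 3.14, 3.14].

### API

Orientations are given as a unit quaternion [x, y, z, w].
In Python, from workcell import manip gives the robot as it stands.
- The arm moves only by the tool step_arm, never from a script. Its argument "increments" is a list of rows, each a list of 2 entries, a list of its own where there are three numbers: the shift along the tool's x, y, z in m, then the turn about the tool's z in rad. In form: [[[dx, dy, dz], yaw], ...]. A call has 1 to 10 rows; each row is the pose to reach, as a shift and turn from the pose commanded when the call began, along the tool's axes at that moment; what a row does not reach only later rows make up. A row lasts 1/10 s, in which the tool goes at most 50 mm and 8.59 degrees, less where a joint would pass 70% of its speed; a pose out of reach is approached as far as the arm can. A call with a gripper value outside its range is refused whole. "jaw" is the closure, from 0 (fully open) to 1 (shut), set as the call begins (left out, the last holds). The fingers move at their own pace and stop on an object; the grip force is fixed at half the most. Time passes only in rows, so rows that repeat a pose let the fingers close. It gives the time, the measured TCP pose, the force, the opening and the grip force at its end, in the units of the state.
- manip.read_state(): the state, without advancing time (a new reading comes with each control period).
- manip.read_camera(name): name is "scene" or "side" or "wrist"; returns a dict with "frame" (420x560x3 uint8, red, green, blue), "range_z" (420x560 float32, m along the optical axis (not along the pixel's ray), 0 where there is no reading), "fx", "fy", "cx", "cy" (pixels), "xyz" and "rotation" of the camera in the world; the wrist camera has in their place "tool_from_camera" (4x4, takes a point from camera to tool coordinates, whose origin is the TCP and whose axes are the flange's). Camera axes: x right, y up, looking along -z (the intrinsics and any distortion apply to the point x, -y, -z); pixel columns grow to the right and rows downward; lengths in m; the calibration is good to about 2 mm. A picture is of the moment at which its call begins: read the wrist's pose just before it.
- manip.close_job(): hands the job in; it is judged then, once.
The state is a dict: "time_s": time; "joints": joint angles; "qvel": joint speeds; "joint_torque": joint torques, N m; "eef_pos": TCP position; "eef_rot": TCP orientation; "wrist_force": force on the tool from outside, world axes, zero at the start; "torque": the same for the moment, N m; "gripper_width": finger opening in m; "gripper_force": force on a finger pad.
Only numpy, scipy, OpenCV 4.12 (cv2) and the standard library are available. Lean on these libraries where they do the work, as an engineer would, in place of code of your own. Each camera call takes 0.05 s, during which the arm holds its last target. There are 200 camera calls.

### The job

Move the four seized drives from the slotted rack to the empty front bays of the four copy docks, so that their row has the same colour order as the row of copy drives behind: each drive goes into the dock whose copy drive has the same label colour. Each must stand upright and fully home on the floor of its bay, its steel lid facing the robot just as the lids of the copy drives do, and be let go. They are hard drives: do not drop them or tip them over.

Things in the scene. Friction and masses are not known exactly. Their poses are not given: they have to be found in the camera images.
- drive_red: Evidence drive, red label over its top edge and 26 mm down its bright steel lid; back with green board. Upright, 15 thick x 70 wide x 100 mm tall, 0.12-0.24 kg, loose in a rack slot. Origin: middle of the lid face's lower edge; x from the lid through the drive to its back (spans 0 to 15 mm), y along the width (-35 to 35), z up (0 to 100). At the start the lid faces the robot's right.
- drive_yellow: Evidence drive, yellow label over its top edge and 26 mm down its bright steel lid; back with green board. Upright, 15 thick x 70 wide x 100 mm tall, 0.12-0.24 kg, loose in a rack slot. Origin: middle of the lid face's lower edge; x from the lid through the drive to its back (spans 0 to 15 mm), y along the width (-35 to 35), z up (0 to 100). At the start the lid faces the robot's right.
- drive_green: Evidence drive, green label over its top edge and 26 mm down its bright steel lid; back with green board. Upright, 15 thick x 70 wide x 100 mm tall, 0.12-0.24 kg, loose in a rack slot. Origin: middle of the lid face's lower edge; x from the lid through the drive to its back (spans 0 to 15 mm), y along the width (-35 to 35), z up (0 to 100). At the start the lid faces the robot's right.
- drive_blue: Evidence drive, blue label over its top edge and 26 mm down its bright steel lid; back with green board. Upright, 15 thick x 70 wide x 100 mm tall, 0.12-0.24 kg, loose in a rack slot. Origin: middle of the lid face's lower edge; x from the lid through the drive to its back (spans 0 to 15 mm), y along the width (-35 to 35), z up (0 to 100). At the start the lid faces the robot's right.
- dock_red: Dark two-bay dock, fixed, its rear bay holding the black-lidded copy drive with red label. 140 (x) x 104 (y) mm, deck 56 mm up. Origin: centre of underside; x away from the robot, z up. Empty front bay centred at x -34, y 0; floor at z 16 mm. A drive home there (lid to the robot) has its origin at x -41.5, y 0, z 16, axes parallel to the dock's; it just stands, no push needed.
- dock_yellow: Dark two-bay dock, fixed, its rear bay holding the black-lidded copy drive with yellow label. 140 (x) x 104 (y) mm, deck 56 mm up. Origin: centre of underside; x away from the robot, z up. Empty front bay centred at x -34, y 0; floor at z 16 mm. A drive home there (lid to the robot) has its origin at x -41.5, y 0, z 16, axes parallel to the dock's; it just stands, no push needed.
- dock_green: Dark two-bay dock, fixed, its rear bay holding the black-lidded copy drive with green label. 140 (x) x 104 (y) mm, deck 56 mm up. Origin: centre of underside; x away from the robot, z up. Empty front bay centred at x -34, y 0; floor at z 16 mm. A drive home there (lid to the robot) has its origin at x -41.5, y 0, z 16, axes parallel to the dock's; it just stands, no push needed.
- dock_blue: Dark two-bay dock, fixed, its rear bay holding the black-lidded copy drive with blue label. 140 (x) x 104 (y) mm, deck 56 mm up. Origin: centre of underside; x away from the robot, z up. Empty front bay centred at x -34, y 0; floor at z 16 mm. A drive home there (lid to the robot) has its origin at x -41.5, y 0, z 16, axes parallel to the dock's; it just stands, no push needed.
- drive_rack: Low black and grey slotted rack, fixed, 100 (x) x 300 (y) mm; origin: centre of underside, on the table. Slots along y at -105, -35, 35, 105 mm, one drive in each, broad faces across the row, 55 mm free between drives. Slot floor 8 mm, slot walls 30 mm above the table; the drives have 2 mm play each side and lift straight out. Turned up to 9 degrees.
- dock_tray: Aluminium tray, fixed, 160 (x) x 490 (y) mm, floor 4 mm thick carrying the four docks side by side, pitch 115 mm; origin: centre of underside, on the table. Turned up to 5 degrees. Each front bay has a grey flared mouth 33 (x) x 88 mm, narrowing in 14 mm to an 18 x 74 mm slot; bay 40 mm deep. Copy drives' tops 120 mm above the table, their lids 60 mm behind the bay centres.
There are look-alikes about, which are no part of the job. Leave any pink or purple look-alike of the dock_blue alone.

How it is judged:
By the outcome, as a careful person would: the job done as asked, in the order asked, and still so for the second after the job is handed in, with the robot touching nothing.
It also fails if it takes over 102 s, if anything falls off the work surface, if the arm or the gripper's body presses on something with over 40 N, if the wrist force passes 120 N, or if a joint passes its speed limit or range.

## Working session

There is one attempt and no reset: what is moved stays moved. The work goes in short steps, Python scripts to look and compute and a tool call to move; the robot and the scene stay as the last step left them, time stands still between calls to the robot, and variables do not carry over. Pictures are saved under pics/ and viewed, at most 14 in all, crops included, and the job is handed in when it is done.

Besides the shell and the picture viewer there is one more tool, called after ">>>" as name(argument=value, ...), one argument or row to a line, values as JSON. step_arm: Moves the arm, as the interface text tells. Its arguments: {"type":"object","properties":{"increments":{"type":"array","items":{"type":"array"}},"jaw":{"type":"number"}},"required":["increments"]}

```bash
mkdir -p pics; ls; python3 - <<'E'
from workcell import manip
import cv2,numpy as np
s=manip.read_state();print({k:np.round(v,4) for k,v in s.items()})
print(manip.grasp_offset)
for n in ("scene","side"):
    c=manip.read_camera(n);cv2.imwrite(f"pics/{n}0.png",c["frame"][:,:,::-1]);np.savez(f"{n}0.npz",**c)
    print(n,c["fx"],c["cx"],c["cy"],c["xyz"],np.round(c["rotation"],3),[k for k in c])
E
```

```text
pics
{'time_s': np.float64(0.0), 'joints': array([-0.0378,  0.1165,  1.4423,  0.    ,  1.584 , -0.0378]), 'qvel': array([ 0.0006, -0.0017, -0.0006,  0.0007, -0.0017, -0.    ]), 'joint_torque': array([-3.00000e-03, -7.32023e+01, -6.32483e+01, -4.00000e-04,
        6.60000e-03, -0.00000e+00]), 'eef_pos': array([0.6748, 0.    , 0.2305]), 'eef_rot': array([ 7.071e-01,  7.071e-01, -4.000e-04, -4.000e-04]), 'wrist_force': array([-0.7719, -0.2388,  0.5799]), 'torque': array([-0.0341, -0.0017,  0.041 ]), 'gripper_force': np.float64(0.0), 'gripper_width': np.float64(0.0855)}
0.0187
scene 497.39309854816753 281.41100053238335 201.91018410844518 [1.1345586  0.29817623 1.08467612] [0.152 0.278 0.834 0.452] ['frame', 'range_z', 'fx', 'fy', 'cx', 'cy', 'xyz', 'rotation']
side 534.5124849648137 277.10908463877763 217.0691332042199 [-0.2066928  -0.84204612  0.96500896] [ 0.364 -0.138 -0.345  0.854] ['frame', 'range_z', 'fx', 'fy', 'cx', 'cy', 'xyz', 'rotation']
```

View pics/scene0.png

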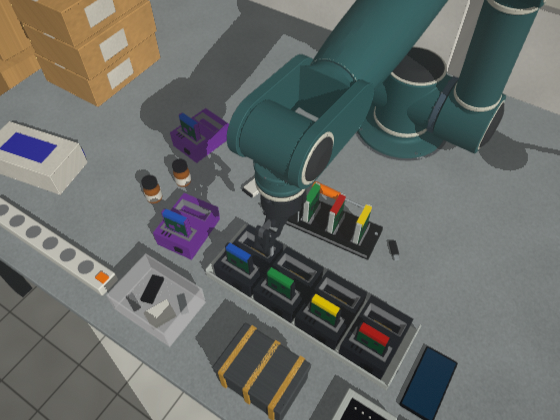

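View pics/side0.png

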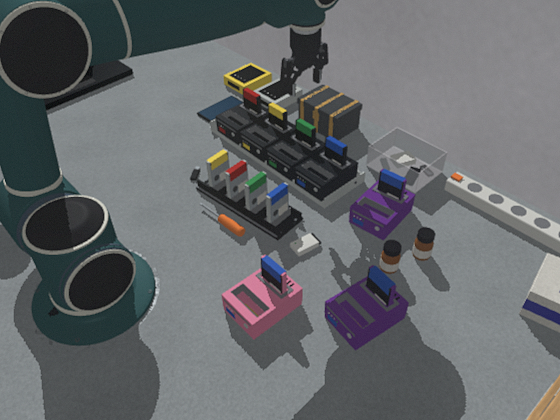

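The scene view shows, from left to right, the docks blue (245,275), green (290,295), yellow (330,320) and red (375,345). Rack drives green (313,195), red (337,212) and yellow (364,218) are visible, and blue is hidden by the gripper. The side view shows all four rack drives: yellow (217,158), red (237,170), green (257,180) and blue (277,192). There are pink and purple decoys.

```bash
cat > h.py <<'E'
import numpy as np,cv2
from scipy.spatial.transform import Rotation as R
def cloud(c,T=None):
    z=c["range_z"];v,u=np.mgrid[:z.shape[0],:z.shape[1]]
    p=np.stack([(u-c["cx"])/c["fx"]*z,-(v-c["cy"])/c["fy"]*z,-z],-1)
    if T is not None: return p@T[:3,:3].T+T[:3,3]
    r=c["rotation"]; r=R.from_quat(r).as_matrix() if np.size(r)==4 else r
    return p@r.T+c["xyz"]
def masks(f):
    h=cv2.cvtColor(f,cv2.COLOR_RGB2HSV);H,S,V=[h[...,i].astype(int) for i in range(3)]
    ok=(S>140)&(V>60)
    return dict(red=ok&((H<6)|(H>174)),yellow=ok&(H>22)&(H<34),green=ok&(H>45)&(H<80),blue=ok&(H>100)&(H<122))
E
python3 - <<'E'
from h import *
for n in ("scene","side"):
    c=dict(np.load(f"{n}0.npz"));P=cloud(c);ok=c["range_z"]>0
    print(n,"table z",np.median(P[ok][:,2]))
    for k,m in masks(c["frame"]).items():
        N,L,st,ce=cv2.connectedComponentsWithStats(m.astype(np.uint8))
        for i in range(1,N):
            if st[i,4]<40: continue
            q=P[(L==i)&ok]
            if len(q)<20: continue
            zt=np.percentile(q[:,2],95); t=q[q[:,2]>zt-.005]
            (cx,cy),(w,h),a=cv2.minAreaRect((t[:,:2]*1000).astype(np.float32))
            print(k,ce[i].round(),st[i,4],"ztop",zt.round(4),"ctr",round(cx,1),round(cy,1),"wh",round(w),round(h),round(a,1))
    # ascii-free: deck points
    d=P[ok&(abs(P[...,2]-.060)<.004)&(P[...,0]>.4)&(P[...,0]<1.1)&(abs(P[...,1])<.5)&True]
    print("deck",len(d),d.min(0),d.max(0))
E
```

```text
scene table z 0.0030765081540371497
red [338. 204.] 142 ztop 0.1119 ctr 447.2 16.3 wh 56 16 4.7
red [374. 334.] 314 ztop 0.1238 ctr 700.8 242.0 wh 61 18 88.7
yellow [364. 215.] 155 ztop 0.1127 ctr 441.8 86.1 wh 58 16 5.3
yellow [325. 304.] 300 ztop 0.1235 ctr 698.8 127.1 wh 61 17 89.4
green [313. 193.] 133 ztop 0.1124 ctr 451.4 -52.7 wh 53 15 3.0
green [280. 278.] 266 ztop 0.1243 ctr 697.4 12.0 wh 60 18 89.2
blue [187. 120.] 115 ztop 0.1206 ctr 424.1 -472.5 wh 58 15 82.9
blue [ 28. 147.] 885 ztop 0.0871 ctr 724.2 -795.4 wh 70 142 13.2
blue [174. 217.] 200 ztop 0.1199 ctr 696.5 -290.8 wh 18 62 5.8
blue [238. 252.] 237 ztop 0.1241 ctr 695.8 -101.9 wh 18 60 0.3
blue [429. 384.] 1991 ztop 0.0137 ctr 687.5 383.0 wh 139 64 0.7
deck 7592 [ 0.40095431 -0.49992176  0.0560005 ] [0.93061873 0.29505781 0.0639988 ]
side table z -0.00015102256470167497
red [250.  95.] 140 ztop 0.1205 ctr 696.4 241.9 wh 60 19 89.0
red [237. 169.] 201 ztop 0.1087 ctr 443.7 13.8 wh 55 19 5.0
yellow [248.  79.] 506 ztop 0.0355 ctr 854.2 443.6 wh 114 137 88.2
yellow [276. 110.] 170 ztop 0.1206 ctr 694.5 127.8 wh 21 60 1.2
yellow [218. 158.] 194 ztop 0.1087 ctr 437.1 83.0 wh 60 22 3.0
blue [335. 145.] 223 ztop 0.121 ctr 690.6 -103.4 wh 20 62 1.8
blue [391. 178.] 270 ztop 0.1168 ctr 691.3 -291.4 wh 22 58 7.2
blue [278. 193.] 210 ztop 0.1089 ctr 457.4 -126.3 wh 58 18 4.7
blue [272. 267.] 285 ztop 0.117 ctr 281.2 -297.2 wh 58 17 87.3
blue [380. 279.] 350 ztop 0.117 ctr 418.7 -473.7 wh 58 18 80.6
deck 3756 [ 0.40040076 -0.49991828  0.05600225] [0.93053882 0.29343876 0.06399014]
```

```bash
python3 - <<'E'
from workcell import manip
import cv2,numpy as np
c=manip.read_camera("wrist");cv2.imwrite("pics/w0.png",c["frame"][:,:,::-1])
print(c["fx"],c["cx"],c["cy"],np.round(c["tool_from_camera"],4))
E
```

```text
310.75943720169613 276.06341758537576 210.5484582304137 [[-7.000e-04  9.617e-01  2.743e-01  7.030e-02]
 [ 1.000e+00  9.000e-04 -3.000e-04  7.000e-04]
 [-6.000e-04  2.743e-01 -9.617e-01 -1.432e-01]
 [ 0.000e+00  0.000e+00  0.000e+00  1.000e+00]]
```

View pics/w0.png

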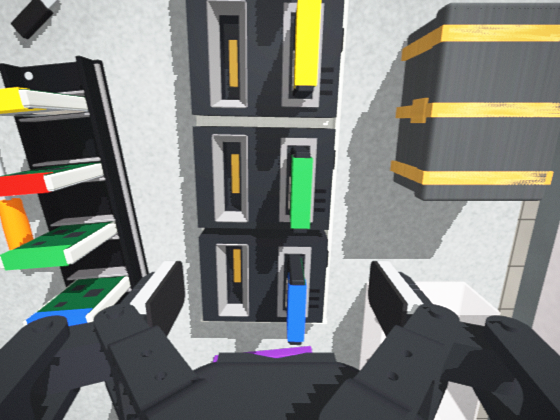

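The wrist view shows, from top to bottom, the front bays of yellow (228,50), green (233,160) and blue (233,270). The rack drives are at the left, from y≈100 to 300. I'll raise the arm for a measuring view.

>>> step_arm(
  increments=[
    [[0.02,-0.03,-0.04],0],
    [[0.04,-0.06,-0.09],0],
    [[0.06,-0.09,-0.13],0],
    [[0.07,-0.1,-0.15],0],
    [[0.07,-0.1,-0.15],0],
    [[0.07,-0.1,-0.15],0],
    [[0.07,-0.1,-0.15],0],
  ],
)

```text
time_s: 0.85
eef_pos: [0.5752, 0.0697, 0.3797]
eef_rot: [0.707, 0.707, -0.001, -0.001]
wrist_force: [-1.0, 0.1, 0.1]
gripper_width: 0.0853
gripper_force: 0.0
```

```bash
cat >> h.py <<'E'
from workcell import manip
def wrist(name):
    s=manip.read_state();c=manip.read_camera("wrist");cv2.imwrite(f"pics/{name}.png",c["frame"][:,:,::-1])
    T=np.eye(4);T[:3,:3]=R.from_quat(s["eef_rot"]).as_matrix();T[:3,3]=s["eef_pos"]
    T=T@c["tool_from_camera"];return s,c,T
def onplane(c,T,uv,z):
    uv=np.atleast_2d(uv).astype(float);d=np.stack([(uv[:,0]-c["cx"])/c["fx"],-(uv[:,1]-c["cy"])/c["fy"],-np.ones(len(uv))],-1)@T[:3,:3].T
    return T[:3,3]+d*((z-T[2,3])/d[:,2])[:,None]
E
python3 - <<'E'
from h import *
s,c,T=wrist("w1");print(s["eef_pos"],s["eef_rot"],abs(s["qvel"]).max())
np.savez("w1.npz",frame=c["frame"],range_z=c["range_z"],T=T,**{k:c[k] for k in("fx","fy","cx","cy")})
P=cloud(c,T);ok=c["range_z"]>0
print("table z",np.median(P[ok&(P[...,2]<.02)][:,2]))
E
```

```text
[0.57523762 0.06972768 0.37969651] [ 7.07177194e-01  7.07035646e-01 -7.92550741e-04 -6.18450909e-04] 0.012181279019443804
table z 0.000454350449223484
```

View pics/w1.png

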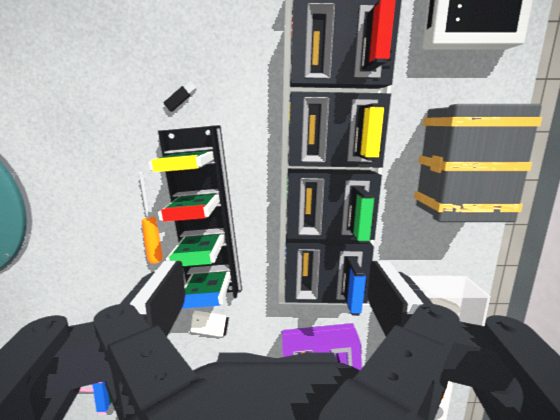

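Everything needed is in this view: bays red (320,45), yellow (313,130), green (309,205), blue (306,272), and rack drives yellow (180,161), red (190,207), green (197,248), blue (206,288).

```bash
python3 - <<'E'
from h import *
c=dict(np.load("w1.npz"));T=c["T"];P=cloud(c,T);ok=c["range_z"]>0
def rect(q):
    (x,y),(w,h),a=cv2.minAreaRect((q[:,:2]*1000).astype(np.float32))
    if w<h: w,h,a=h,w,a+90
    return np.round([x,y,w,h,(a+90)%180-90 if abs((a+90)%180-90)<45 else a%180],1)
D={};C={}
for k,m in masks(c["frame"]).items():
    for nm,zt,xr,S in(("drive",.108,(.38,.52),D),("copy",.120,(.64,.76),C)):
        mm=m&ok&(abs(P[...,2]-zt)<.006)&(P[...,0]>xr[0])&(P[...,0]<xr[1])&(P[...,1]<.33)&(P[...,1]>-.19)
        N,L,st,ce=cv2.connectedComponentsWithStats(mm.astype(np.uint8));
        if N<2: print(nm,k,"none");continue
        i=1+st[1:,4].argmax();v,u=np.where(L==i);q=onplane(c,T,np.c_[u,v],zt)
        r=rect(q);S[k]=q.mean(0);print(nm,k,"n",len(u),"z",np.median(P[L==i][:,2]).round(4),"rect",r,"mean",(q.mean(0)*1000).round(1))
ks=["blue","green","yellow","red"]
X=np.array([C[k] for k in ks]);f=np.polyfit(X[:,1],X[:,0],1);print("tray yaw deg (copies)",-np.degrees(np.arctan(f[0])))
g=cv2.cvtColor(c["frame"],cv2.COLOR_RGB2GRAY)
B=[]
for k in ks:
    Q=onplane(c,T,np.c_[np.tile(np.arange(560),420),np.repeat(np.arange(420),560)],.060).reshape(420,560,3)
    e=C[k]-[.0675,0,0]
    box=(abs(Q[...,0]-e[0])<.024)&(abs(Q[...,1]-e[1])<.05)
    mm=(box&(g>75)).astype(np.uint8);N,L,st,ce=cv2.connectedComponentsWithStats(mm);i=1+st[1:,4].argmax();q=Q[L==i];print("bay",k,len(q),rect(q));B.append(rect(q))
B=np.array(B);print("bay line yaw",-np.degrees(np.arctan(np.polyfit(B[:,1],B[:,0],1)[0])))
# rack: edges by dark mask z~0.03
d=[D[k] for k in("blue","green","red","yellow") if k in D];d=np.array(d);print("rack yaw",-np.degrees(np.arctan(np.polyfit(d[:,1],d[:,0],1)[0])),np.linalg.norm(np.diff(d,axis=0),axis=1))
E
```

```text
drive red n 505 z 0.1087 rect [446.   17.8  59.4  17.6   4.9] mean [445.6  17.8 108. ]
copy red n 915 z 0.121 rect [700.4 242.4  60.   18.6  88.9] mean [700.7 243.2 120. ]
drive yellow n 547 z 0.1089 rect [440.5  87.1  60.7  16.4   5.1] mean [439.9  87.1 108. ]
copy yellow n 712 z 0.121 rect [698.5 127.1  61.1  18.3  89.3] mean [698.6 128.2 120. ]
drive green n 402 z 0.1087 rect [450.7 -51.4  58.5  19.    4.7] mean [453.8 -50.5 108. ]
copy green n 560 z 0.1209 rect [696.4  12.5  60.2  17.9  88.7] mean [696.5  13.  120. ]
drive blue n 398 z 0.1085 rect [ 460.7 -120.2   56.5   20.4    5. ] mean [ 461.6 -120.6  108. ]
copy blue n 457 z 0.1209 rect [ 694.2 -102.2   62.8   18.2   88.7] mean [ 694.2 -101.5  120. ]
tray yaw deg (copies) -1.0857203829657804
bay blue 885 [ 626.7 -101.7   91.5   37.5   88.8]
bay green 1056 [628.8  13.9  92.6  37.6  89.1]
bay yellow 1320 [630.9 128.9  92.4  37.5  88.9]
bay red 1631 [631.4 244.3  91.6  41.9  89. ]
bay line yaw -0.8049694009117968
rack yaw 6.033694311517077 [0.07047519 0.06880565 0.06957031]
```

>>> step_arm(
  increments=[
    [[0,0.01,0],-0.14],
    [[0,0.025,0],-0.28],
    [[0,0.025,0],-0.42],
    [[0,0.025,0],-0.56],
    [[0,0.025,0],-0.7],
    [[0,0.025,0],-0.84],
    [[0,0.025,0],-0.98],
    [[0,0.025,0],-1.12],
    [[0,0.025,0],-1.26],
    [[0,0.025,0],-1.4],
  ],
)

```text
time_s: 1.9
eef_pos: [0.6004, 0.0695, 0.3795]
eef_rot: [0.083, 0.997, -0.0, -0.001]
wrist_force: [0.1, 0.1, 0.3]
gripper_width: 0.0854
gripper_force: 0.0
```

>>> step_arm(
  increments=[
    [[0,0,0],-0.14],
    [[0,0,0],-0.255],
    [[0,0,0],-0.255],
    [[0,0,0],-0.255],
    [[0,0,0],-0.255],
  ],
)

```text
time_s: 2.4
eef_pos: [0.6001, 0.0698, 0.3807]
eef_rot: [-0.041, 0.999, -0.0, -0.0]
wrist_force: [-0.5, 0.3, 0.6]
gripper_width: 0.0851
gripper_force: 0.0
```

```bash
cat >> h.py <<'E'
def rect(q):
    (x,y),(w,h),a=cv2.minAreaRect((q[:,:2]*1000).astype(np.float32))
    if w<h: w,h,a=h,w,a+90
    return np.round([x,y,w,h,a%180],1)
def tops(c,T):
    P=cloud(c,T);ok=c["range_z"]>0
    for k,m in masks(c["frame"]).items():
        for nm,zt,xr in(("drive",.108,(.38,.52)),("copy",.120,(.66,.74))):
            mm=m&ok&(abs(P[...,2]-zt)<.006)&(P[...,0]>xr[0])&(P[...,0]<xr[1])&(P[...,1]<.33)&(P[...,1]>-.19)
            N,L,st,ce=cv2.connectedComponentsWithStats(mm.astype(np.uint8))
            if N<2: continue
            i=1+st[1:,4].argmax();v,u=np.where(L==i);q=onplane(c,T,np.c_[u,v],zt);print(nm,k,len(u),rect(q))
def bays(c,T,E):
    g=cv2.cvtColor(c["frame"],cv2.COLOR_RGB2GRAY)
    Q=onplane(c,T,np.c_[np.tile(np.arange(560),420),np.repeat(np.arange(420),560)],.060).reshape(420,560,3)
    for k,e in E.items():
        mm=((abs(Q[...,0]-e[0])<.024)&(abs(Q[...,1]-e[1])<.05)&(g>75)).astype(np.uint8)
        N,L,st,ce=cv2.connectedComponentsWithStats(mm)
        if N<2: continue
        i=1+st[1:,4].argmax();q=Q[L==i];print("bay",k,len(q),rect(q))
BAY=dict(blue=(.6268,-.1014),green=(.6289,.0138),yellow=(.631,.1287),red=(.6331,.2438))
E
python3 - <<'E'
from h import *
s,c,T=wrist("w2");print(s["time_s"],s["eef_pos"],s["joints"].round(3),R.from_quat(s["eef_rot"]).as_matrix().round(4))
tops(c,T);bays(c,T,BAY)
E
```

```text
2.4 [0.60014575 0.06981108 0.38072347] [ 0.074 -0.038  1.36  -0.     1.82  -1.578] [[-9.967e-01 -8.100e-02 -9.000e-04]
 [-8.100e-02  9.967e-01 -1.000e-04]
 [ 9.000e-04  0.000e+00 -1.000e+00]]
drive red 743 [445.8  17.8  60.1  16.4   5. ]
copy red 516 [699.5 242.3  62.4  19.2  88.1]
drive yellow 746 [440.2  87.3  60.2  15.9   5.5]
copy yellow 542 [697.7 127.8  62.2  18.8  88.8]
drive green 778 [450.3 -51.4  60.   17.9   4.9]
copy green 544 [695.2  12.3  61.1  19.5  89. ]
drive blue 828 [ 458.6 -120.3   59.1   19.5    4.9]
copy blue 571 [ 693.2 -102.8   61.9   18.9   88.8]
bay blue 1128 [ 627.  -101.1   93.4   37.5   89. ]
bay green 1126 [629.   14.   93.6  37.8  88.9]
bay yellow 1088 [631.2 129.2  93.5  37.8  89. ]
bay red 1088 [633.5 244.5  93.6  39.   88.2]
```

View pics/w2.png

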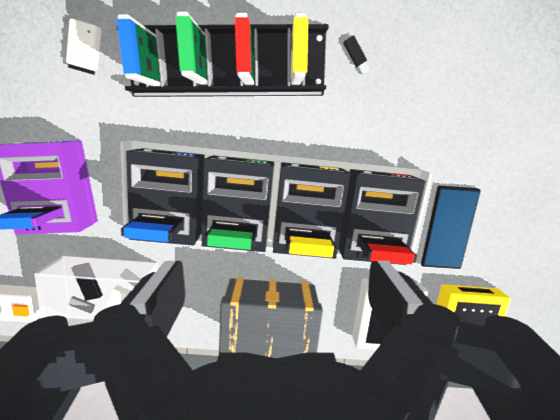

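Measurements agree between the two views to under 1 mm. I'll go over the yellow drive with the jaw partly closed.

>>> step_arm(
  increments=[
    [[0.04,0.008,0.03],0],
    [[0.08,0.016,0.07],-0.005],
    [[0.12,0.024,0.11],-0.005],
    [[0.15,0.03,0.15],-0.005],
    [[0.158,0.0304,0.19],-0.005],
    [[0.158,0.0304,0.22],-0.005],
    [[0.158,0.0304,0.23],-0.005],
    [[0.158,0.0304,0.23],-0.005],
    [[0.158,0.0304,0.23],-0.005],
  ],
  jaw=0.45,
)

```text
time_s: 3.35
eef_pos: [0.441, 0.087, 0.1532]
eef_rot: [-0.044, 0.999, 0.0, 0.001]
wrist_force: [-0.4, 0.3, 0.6]
gripper_width: 0.0469
gripper_force: 0.0
```

```bash
cat >> h.py <<'E'
def tooldelta(x,y,z,close_deg):
    "shift in tool axes and yaw to reach TCP x,y,z with tool y at world angle close_deg"
    s=manip.read_state();M=R.from_quat(s["eef_rot"]).as_matrix();d=M.T@(np.array([x,y,z])-s["eef_pos"])
    a=np.degrees(np.arctan2(M[1,1],M[0,1]));print("t",s["time_s"].round(2),"pos",s["eef_pos"].round(4),"closing deg",a.round(2),"shift",d.round(4),"yaw",np.radians(a-close_deg).round(4))
E
python3 - <<'E'
from h import *
tooldelta(.4402,.0873,.062,95)
s,c,T=wrist("w3");print(s["gripper_width"]);tops(c,T)
E
```

```text
Traceback (most recent call last):
  File "h.py", line 45, in tooldelta
    a=np.degrees(np.arctan2(M[1,1],M[0,1]));print("t",s["time_s"].round(2),"pos",s["eef_pos"].round(4),"closing deg",a.round(2),"shift",d.round(4),"yaw",np.radians(a-close_deg).round(4))
                                                      ^^^^^^^^^^^^^^^^^
AttributeError: 'float' object has no attribute 'round'
```

```bash
sed -i 's/s\["time_s"\].round(2)/round(s["time_s"],2)/' h.py
python3 - <<'E'
from h import *
tooldelta(.4402,.0873,.062,95)
s,c,T=wrist("w3");print(s["gripper_width"]);tops(c,T)
E
```

```text
t 3.35 pos [0.441  0.087  0.1532] closing deg 95.08 shift [0.0009 0.0003 0.0912] yaw 0.0013
0.04690241912793915
drive red 2489 [445.1  18.   61.1  18.5   5.1]
drive yellow 2117 [439.7  87.   60.   15.6   4.4]
drive green 2835 [449.1 -50.7  60.7  21.5   5.2]
```

View pics/w3.png

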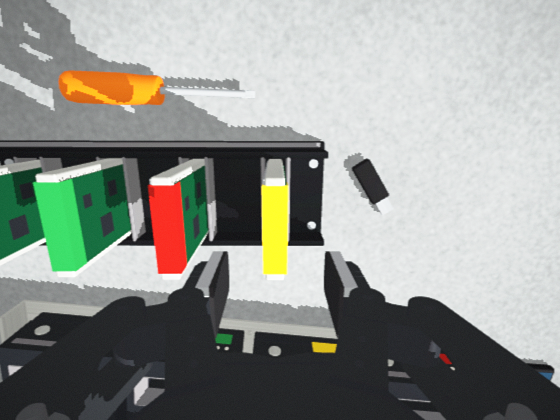

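The yellow drive (275,230) is centred between the fingers. I'll descend and grip.

>>> step_arm(
  increments=[
    [[0.001,0,0.03],0],
    [[0.001,0,0.06],0],
    [[0.001,0,0.08],0],
    [[0.001,0,0.091],0],
    [[0.001,0,0.091],0],
    [[0.001,0,0.091],0],
  ],
)

```text
time_s: 4.0
eef_pos: [0.4398, 0.087, 0.0618]
eef_rot: [-0.045, 0.999, 0.0, 0.001]
wrist_force: [1.2, -1.3, 0.6]
gripper_width: 0.0469
gripper_force: 0.0
```

>>> step_arm(
  increments=[
    [[0,0,0],0],
    [[0,0,0],0],
    [[0,0,0],0],
    [[0,0,0],0],
    [[0,0,0],0],
    [[0,0,0],0],
  ],
  jaw=1,
)

```text
time_s: 4.6
eef_pos: [0.4395, 0.0869, 0.0613]
eef_rot: [-0.045, 0.999, -0.0, 0.001]
wrist_force: [-0.2, 0.1, 5.9]
gripper_width: 0.0146
gripper_force: 58.6
```

>>> step_arm(
  increments=[
    [[0,0,-0.02],0],
    [[0,0,-0.05],0],
    [[0,0,-0.09],0],
    [[0,0,-0.12],0],
    [[0,0,-0.14],0],
    [[0,0,-0.14],0.1],
    [[0,0,-0.14],0.24],
    [[0,0,-0.14],0.38],
    [[0,0,-0.14],0.52],
    [[0,0,-0.14],0.66],
  ],
)

```text
time_s: 5.6
eef_pos: [0.4389, 0.0869, 0.2004]
eef_rot: [0.284, 0.959, 0.0, 0.0]
wrist_force: [-0.3, -0.5, -2.0]
gripper_width: 0.0142
gripper_force: 58.4
```

>>> step_arm(
  increments=[
    [[0,0,0],0.14],
    [[0,0,0],0.28],
    [[0,0,0],0.42],
    [[0,0,0],0.56],
    [[0,0,0],0.7],
    [[0,0,0],0.84],
    [[0,0,0],0.95],
    [[0,0,0],1.017],
    [[0,0,0],1.017],
    [[0,0,0],1.017],
  ],
)

```text
time_s: 6.6
eef_pos: [0.4389, 0.0869, 0.2004]
eef_rot: [0.712, 0.702, 0.0, -0.0]
wrist_force: [-0.8, 0.7, -2.1]
gripper_width: 0.0144
gripper_force: 58.4
```

```bash
python3 - <<'E'
from h import *
tooldelta(.631,.129,.20,-1.0)
E
```

```text
t 6.6 pos [0.4389 0.0869 0.2004] closing deg -0.85 shift [0.0449 0.1914 0.0004] yaw 0.0027
```

>>> step_arm(
  increments=[
    [[0.006,0.03,0],0.003],
    [[0.018,0.07,0],0.003],
    [[0.03,0.115,0],0.003],
    [[0.04,0.155,0],0.003],
    [[0.0445,0.185,0],0.003],
    [[0.0449,0.1914,0],0.003],
    [[0.0449,0.1914,0],0.003],
    [[0.0449,0.1914,0],0.003],
  ],
)

```text
time_s: 7.4
eef_pos: [0.6305, 0.1284, 0.2003]
eef_rot: [0.714, 0.7, -0.0, -0.0]
wrist_force: [0.1, 0.6, -2.4]
gripper_width: 0.0144
gripper_force: 59.4
```

```bash
cat >> h.py <<'E'
def held(col,c,T,dz):
    s=manip.read_state();P=cloud(c,T);zt=s["eef_pos"][2]+dz
    m=masks(c["frame"])[col]&(c["range_z"]>0)&(abs(P[...,2]-zt)<.008)
    v,u=np.where(m);q=onplane(c,T,np.c_[u,v],zt);r=rect(q);print("held top z",np.median(P[m][:,2]),"exp",zt,r)
    M=R.from_quat(s["eef_rot"]).as_matrix();print("tool frame offset mm",(M.T@(np.array([r[0],r[1],0])-np.r_[s["eef_pos"][:2]*1000,0])).round(1))
E
python3 - <<'E'
from h import *
tooldelta(.631,.129,.074,-1.0)
s,c,T=wrist("w4");print(s["gripper_width"],s["gripper_force"]);bays(c,T,BAY);held("yellow",c,T,.0465)
E
```

```text
t 7.4 pos [0.6305 0.1284 0.2003] closing deg -1.1 shift [0.0006 0.0006 0.1263] yaw -0.0018
0.01438771597115209 59.411208629608154
bay green 3927 [628.9  13.8 100.   47.9  90. ]
bay yellow 3682 [632.1 126.1  95.   47.2  88.9]
bay red 3213 [632.8 243.9  90.5  36.5  88.9]
held top z 0.24784964444612909 exp 0.24705349784971664 [631.5 138.6  48.1  16.6  88.3]
tool frame offset mm [10.2  0.9  0. ]
```

View pics/w4.png

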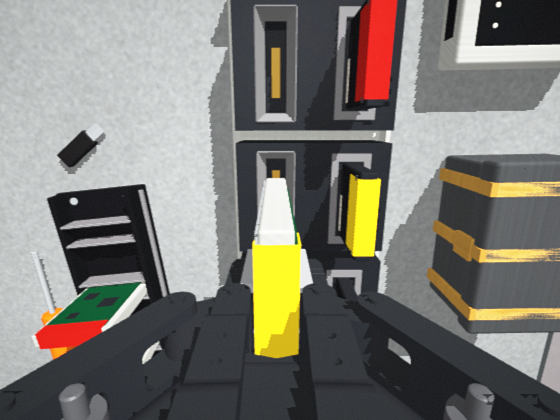

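```bash
python3 - <<'E'
from h import *
s,c,T=wrist("w5");P=cloud(c,T)
for u in (268,275,282):
  print(u,[(v,*(P[v,u]*1000).round(1)) for v in range(176,262,6)])
f=masks(c["frame"])["yellow"]
for z in (.245,.247,.249): print(z,[(onplane(c,T,[[275,v]],z)*1000).round(1)[0][:2] for v in (233,238,245,248)])
print([v for v in range(200,300) if f[v,275]][:1], c["frame"][225:250:2,275].tolist())
c=manip.read_camera("side");cv2.imwrite("pics/s5.png",cv2.resize(c["frame"][60:220,180:400,::-1],None,fx=3,fy=3))
E
```

```text
268 [(176, np.float64(623.1), np.float64(144.3), np.float64(20.1)), (182, np.float64(627.1), np.float64(165.1), np.float64(164.8)), (188, np.float64(627.5), np.float64(164.9), np.float64(181.0)), (194, np.float64(627.9), np.float64(165.0), np.float64(195.7)), (200, np.float64(628.2), np.float64(164.9), np.float64(207.4)), (206, np.float64(628.4), np.float64(164.8), np.float64(217.4)), (212, np.float64(628.6), np.float64(164.8), np.float64(226.7)), (218, np.float64(628.8), np.float64(164.7), np.float64(234.2)), (224, np.float64(629.0), np.float64(164.7), np.float64(241.2)), (230, np.float64(629.1), np.float64(164.6), np.float64(247.1)), (236, np.float64(629.1), np.float64(163.1), np.float64(248.7)), (242, np.float64(629.0), np.float64(160.7), np.float64(247.9)), (248, np.float64(629.0), np.float64(158.8), np.float64(248.6)), (254, np.float64(628.9), np.float64(156.2), np.float64(247.5)), (260, np.float64(628.9), np.float64(155.0), np.float64(249.6))]
275 [(176, np.float64(630.4), np.float64(144.4), np.float64(21.5)), (182, np.float64(631.2), np.float64(165.0), np.float64(164.5)), (188
[... 1613 characters left out ...]
t64(633.6), np.float64(158.7), np.float64(248.4)), (254, np.float64(633.6), np.float64(156.1), np.float64(247.4)), (260, np.float64(633.6), np.float64(154.0), np.float64(247.6))]
0.245 [array([631.4, 162.7]), array([631.4, 160.9]), array([631.3, 158.4]), array([631.3, 157.3])]
0.247 [array([631.4, 163.5]), array([631.4, 161.7]), array([631.3, 159.2]), array([631.3, 158.1])]
0.249 [array([631.4, 164.2]), array([631.4, 162.5]), array([631.3, 160. ]), array([631.3, 159. ])]
[245] [[244, 245, 241], [244, 245, 242], [247, 248, 245], [253, 254, 253], [249, 249, 247], [243, 243, 240], [244, 244, 241], [245, 246, 243], [243, 243, 239], [240, 241, 241], [255, 252, 97], [255, 252, 34], [255, 252, 41]]
```

View pics/s5.png

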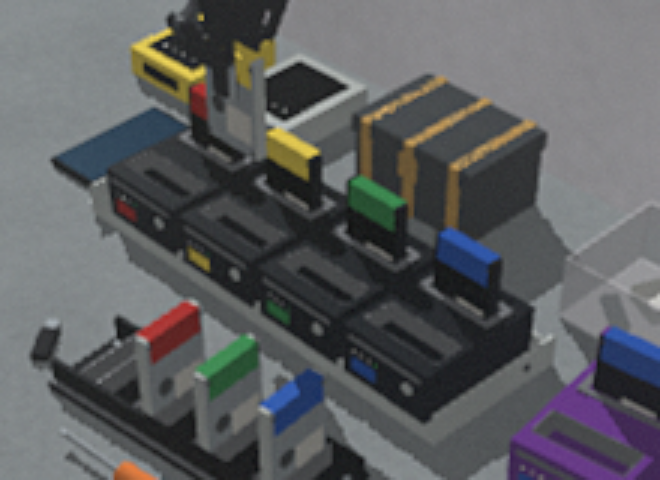

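The drive hangs vertical (end face y=164.7 at all heights). Offsets to the bay are below 1 mm. The side crop shows yellow over the yellow dock's front bay. I'll descend.

>>> step_arm(
  increments=[
    [[0,0.0005,0.03],0],
    [[0,0.0005,0.06],0],
    [[0,0.0005,0.075],0],
    [[0,0.0005,0.085],0],
    [[0,0.0005,0.092],0],
    [[0,0.0005,0.097],0],
    [[0,0.0005,0.1],0],
  ],
)

```text
time_s: 8.25
eef_pos: [0.6319, 0.1286, 0.1008]
eef_rot: [0.714, 0.7, 0.0, 0.0]
wrist_force: [-0.1, -0.0, -2.7]
gripper_width: 0.0147
gripper_force: 59.3
```

>>> step_arm(
  increments=[
    [[0,0,0.006],0],
    [[0,0,0.012],0],
    [[0,0,0.018],0],
    [[0,0,0.023],0],
    [[0,0,0.026],0],
    [[0,0,0.026],0],
  ],
)

```text
time_s: 8.85
eef_pos: [0.6316, 0.1285, 0.074]
eef_rot: [0.714, 0.7, -0.0, -0.0]
wrist_force: [-0.0, -0.3, -1.8]
gripper_width: 0.0142
gripper_force: 59.6
```

>>> step_arm(
  increments=[
    [[0,0,0.0008],0],
    [[0,0,0.0012],0],
    [[0,0,0.0012],0],
  ],
)

```text
time_s: 9.15
eef_pos: [0.6318, 0.1286, 0.0734]
eef_rot: [0.714, 0.7, 0.0, 0.0]
wrist_force: [-0.1, -0.0, 0.2]
gripper_width: 0.0143
gripper_force: 59.8
```

The weight is now off the wrist, so the drive is on the floor. I'll release it and rise.

>>> step_arm(
  increments=[
    [[0,0,0],0],
    [[0,0,0],0],
    [[0,0,0],0],
    [[0,0,0],0],
    [[0,0,0],0],
  ],
  jaw=0.5,
)

```text
time_s: 9.65
eef_pos: [0.6317, 0.1285, 0.0732]
eef_rot: [0.714, 0.7, 0.0, 0.0]
wrist_force: [-0.0, 0.0, 0.0]
gripper_width: 0.0429
gripper_force: 0.0
```

>>> step_arm(
  increments=[
    [[0,0,-0.02],0],
    [[0,0,-0.06],0],
    [[0,0,-0.1],0],
    [[0,0,-0.13],0],
    [[0,0,-0.13],0],
    [[0,0,-0.13],0],
  ],
)

```text
time_s: 10.25
eef_pos: [0.6318, 0.1286, 0.2034]
eef_rot: [0.714, 0.7, 0.0, 0.0]
wrist_force: [-0.2, -1.0, -0.8]
gripper_width: 0.0426
gripper_force: 0.0
```

```bash
cat >> h.py <<'E'
def placed(col,c,T):
    "top of a drive standing in the front bay"
    P=cloud(c,T);x,y=BAY[col];m=(abs(P[...,0]-x)<.02)&(abs(P[...,1]-y)<.045)&(P[...,2]>.112)&(P[...,2]<.13)&masks(c["frame"])[col]
    v,u=np.where(m);print("placed",col,len(u),"z",np.median(P[m][:,2]).round(4),rect(onplane(c,T,np.c_[u,v],.120)))
E
python3 - <<'E'
from h import *
s,c,T=wrist("w6");print(s["gripper_width"]);placed("yellow",c,T)
tooldelta(.4458,.0178,.17,95)
E
```

```text
0.042647589346483106
placed yellow 1581 z 0.1209 [632.4 130.8  61.1  15.8  89.3]
t 10.3 pos [0.6314 0.1285 0.2022] closing deg -1.15 shift [-0.1144 -0.1833  0.0324] yaw -1.6781
```

The yellow drive is home: its top reads 0.1209, the same as the copies. Next is red.

>>> step_arm(
  increments=[
    [[-0.01,-0.02,0],-0.14],
    [[-0.03,-0.05,0],-0.28],
    [[-0.05,-0.08,0],-0.42],
    [[-0.07,-0.11,0],-0.56],
    [[-0.09,-0.14,0],-0.7],
    [[-0.105,-0.165,0],-0.84],
    [[-0.114,-0.18,0],-0.98],
    [[-0.114,-0.183,0],-1.12],
    [[-0.114,-0.183,0.01],-1.26],
    [[-0.114,-0.183,0.02],-1.4],
  ],
)

```text
time_s: 11.3
eef_pos: [0.4459, 0.0181, 0.1816]
eef_rot: [0.093, 0.996, -0.0, -0.001]
wrist_force: [-0.1, 0.7, 0.5]
gripper_width: 0.0427
gripper_force: 0.0
```

>>> step_arm(
  increments=[
    [[0,0,0.01],-0.14],
    [[0,0,0.02],-0.275],
    [[0,0,0.03],-0.275],
    [[0,0,0.03],-0.275],
    [[0,0,0.03],-0.275],
  ],
)

```text
time_s: 11.8
eef_pos: [0.4462, 0.0182, 0.1527]
eef_rot: [-0.04, 0.999, 0.0, -0.0]
wrist_force: [0.6, -0.0, 0.1]
gripper_width: 0.0425
gripper_force: 0.0
```

```bash
python3 - <<'E'
from h import *
tooldelta(.4452,.0180,.062,95)
s,c,T=wrist("w7");tops(c,T)
E
```

```text
t 11.8 pos [0.4462 0.0182 0.1527] closing deg 94.64 shift [ 0.001  -0.0002  0.0907] yaw -0.0063
drive red 2127 [446.   16.9  59.9  15.4   5. ]
drive green 2478 [449.6 -51.7  60.8  18.7   4.9]
drive blue 2784 [ 457.8 -120.2   61.3   21.2    4.9]
```

>>> step_arm(
  increments=[
    [[0.0003,-0.0005,0.03],-0.006],
    [[0.0003,-0.0005,0.06],-0.006],
    [[0.0003,-0.0005,0.08],-0.006],
    [[0.0003,-0.0005,0.0907],-0.006],
    [[0.0003,-0.0005,0.0907],-0.006],
    [[0.0003,-0.0005,0.0907],-0.006],
  ],
)

```text
time_s: 12.45
eef_pos: [0.4467, 0.0177, 0.0635]
eef_rot: [-0.045, 0.999, -0.0, 0.001]
wrist_force: [0.3, -0.4, 0.4]
gripper_width: 0.0427
gripper_force: 0.0
```

>>> step_arm(
  increments=[
    [[0,0,0],0],
    [[0,0,0],0],
    [[0,0,0],0],
    [[0,0,0],0],
    [[0,0,0],0],
    [[0,0,0],0],
  ],
  jaw=1,
)

```text
time_s: 13.05
eef_pos: [0.4467, 0.0177, 0.0635]
eef_rot: [-0.045, 0.999, 0.0, 0.001]
wrist_force: [-1.6, -0.1, 7.7]
gripper_width: 0.0144
gripper_force: 58.8
```

>>> step_arm(
  increments=[
    [[0,0,-0.02],0],
    [[0,0,-0.05],0],
    [[0,0,-0.09],0],
    [[0,0,-0.12],0],
    [[0,0,-0.14],0],
    [[0,0,-0.14],0.1],
    [[0,0,-0.14],0.24],
    [[0,0,-0.14],0.38],
    [[0,0,-0.14],0.52],
    [[0,0,-0.14],0.66],
  ],
)

```text
time_s: 14.05
eef_pos: [0.4461, 0.0177, 0.2026]
eef_rot: [0.284, 0.959, 0.0, 0.0]
wrist_force: [-0.5, 0.3, -2.0]
gripper_width: 0.014
gripper_force: 58.7
```

>>> step_arm(
  increments=[
    [[0,0,0],0.14],
    [[0,0,0],0.28],
    [[0,0,0],0.42],
    [[0,0,0],0.56],
    [[0,0,0],0.7],
    [[0,0,0],0.84],
    [[0,0,0],0.95],
    [[0,0,0],1.017],
    [[0,0,0],1.017],
    [[0,0,0],1.017],
  ],
)

```text
time_s: 15.05
eef_pos: [0.4461, 0.0177, 0.2025]
eef_rot: [0.712, 0.702, 0.0, 0.0]
wrist_force: [-0.2, -0.4, -0.9]
gripper_width: 0.0141
gripper_force: 58.7
```

```bash
python3 - <<'E'
from h import *
tooldelta(.6332,.2440,.20,-1.0)
E
```

```text
t 15.05 pos [0.4461 0.0177 0.2025] closing deg -0.79 shift [0.2288 0.1839 0.0025] yaw 0.0037
```

>>> step_arm(
  increments=[
    [[0.03,0.024,0],0.004],
    [[0.065,0.052,0],0.004],
    [[0.1,0.08,0],0.004],
    [[0.135,0.108,0],0.004],
    [[0.17,0.136,0],0.004],
    [[0.2,0.161,0],0.004],
    [[0.222,0.179,0],0.004],
    [[0.2288,0.1839,0],0.004],
    [[0.2288,0.1839,0],0.004],
    [[0.2288,0.1839,0],0.004],
  ],
)

```text
time_s: 16.05
eef_pos: [0.6333, 0.243, 0.2024]
eef_rot: [0.714, 0.7, -0.0, -0.0]
wrist_force: [-0.2, 0.0, -0.4]
gripper_width: 0.0142
gripper_force: 59.0
```

```bash
cat >> h.py <<'E'
def endface(c,T):
    "held drive's +y end face: y and x centre in tool frame, upright check"
    s=manip.read_state();p=s["eef_pos"];P=cloud(c,T)
    m=(c["range_z"]>0)&(abs(P[...,0]-p[0])<.012)&(abs(P[...,1]-p[1]-.036)<.008)&(P[...,2]>p[2]-.03)&(P[...,2]<p[2]+.04)
    q=P[m];print(len(q),"end face rel y mm",(np.median(q[:,1])-p[1])*1e3,"dy/dz",np.polyfit(q[:,2],q[:,1],1)[0],"rel x",(q[:,0].min()+q[:,0].max())/2*1e3-p[0]*1e3)
E
python3 - <<'E'
from h import *
s,c,T=wrist("w8");endface(c,T);tooldelta(.6332,.2440,.0755,-1.0)
E
```

```text
1261 end face rel y mm 37.84624238465945 dy/dz -0.011495979609353293 rel x 1.5882916971485201
t 16.1 pos [0.6333 0.2427 0.2026] closing deg -1.14 shift [ 1.300e-03 -1.000e-04  1.271e-01] yaw -0.0025
```

>>> step_arm(
  increments=[
    [[-0.001,0,0.03],0],
    [[-0.001,0,0.06],0],
    [[-0.001,0,0.075],0],
    [[-0.001,0,0.085],0],
    [[-0.001,0,0.092],0],
    [[-0.001,0,0.097],0],
    [[-0.001,0,0.1],0],
  ],
)

```text
time_s: 16.8
eef_pos: [0.6339, 0.2426, 0.1029]
eef_rot: [0.714, 0.7, 0.0, 0.0]
wrist_force: [0.2, 0.4, -1.5]
gripper_width: 0.0145
gripper_force: 59.0
```

>>> step_arm(
  increments=[
    [[0,0,0.006],0],
    [[0,0,0.012],0],
    [[0,0,0.018],0],
    [[0,0,0.023],0],
    [[0,0,0.026],0],
    [[0,0,0.0265],0],
  ],
)

```text
time_s: 17.4
eef_pos: [0.6337, 0.2426, 0.0757]
eef_rot: [0.714, 0.7, -0.0, -0.0]
wrist_force: [-0.1, -0.2, -1.5]
gripper_width: 0.0146
gripper_force: 59.0
```

>>> step_arm(
  increments=[
    [[0,0,0.0006],0],
    [[0,0,0.001],0],
    [[0,0,0.001],0],
  ],
)

```text
time_s: 17.7
eef_pos: [0.6338, 0.2426, 0.0756]
eef_rot: [0.714, 0.7, 0.0, 0.0]
wrist_force: [-2.6, -0.1, 4.8]
gripper_width: 0.0139
gripper_force: 59.8
```

>>> step_arm(
  increments=[
    [[0,0,0],0],
    [[0,0,0],0],
    [[0,0,0],0],
    [[0,0,0],0],
    [[0,0,0],0],
  ],
  jaw=0.5,
)

```text
time_s: 18.2
eef_pos: [0.6337, 0.2425, 0.0748]
eef_rot: [0.714, 0.7, -0.0, 0.0]
wrist_force: [-0.0, 0.3, -0.4]
gripper_width: 0.0426
gripper_force: 0.0
```

>>> step_arm(
  increments=[
    [[0,0,-0.02],0],
    [[0,0,-0.06],0],
    [[0,0,-0.1],0],
    [[0,0,-0.13],0],
    [[0,0,-0.13],0],
    [[0,0,-0.13],0],
  ],
)

```text
time_s: 18.8
eef_pos: [0.6338, 0.2426, 0.2052]
eef_rot: [0.714, 0.7, 0.0, 0.0]
wrist_force: [0.0, -0.2, -0.6]
gripper_width: 0.0428
gripper_force: 0.0
```

```bash
python3 - <<'E'
from h import *
s,c,T=wrist("w9");print(s["gripper_width"]);placed("red",c,T)
tooldelta(.4503,-.0520,.17,95)
E
```

```text
0.042750596441553206
placed red 1548 z 0.1209 [634.4 245.9  61.4  15.8  89.3]
t 18.85 pos [0.6334 0.2424 0.2039] closing deg -1.15 shift [-0.298  -0.1772  0.0342] yaw -1.6781
```

The red drive is home. Next is green.

>>> step_arm(
  increments=[
    [[-0.02,-0.012,0],-0.14],
    [[-0.05,-0.03,0],-0.28],
    [[-0.085,-0.05,0],-0.42],
    [[-0.12,-0.071,0],-0.56],
    [[-0.155,-0.092,0],-0.7],
    [[-0.19,-0.113,0],-0.84],
    [[-0.225,-0.134,0],-0.98],
    [[-0.26,-0.154,0],-1.12],
    [[-0.285,-0.17,0],-1.26],
    [[-0.298,-0.177,0],-1.4],
  ],
)

```text
time_s: 19.85
eef_pos: [0.4491, -0.0534, 0.2035]
eef_rot: [0.093, 0.996, -0.0, -0.001]
wrist_force: [-0.6, 0.4, -0.1]
gripper_width: 0.0425
gripper_force: 0.0
```

>>> step_arm(
  increments=[
    [[0,0,0.01],-0.14],
    [[0,0,0.03],-0.278],
    [[0,0,0.05],-0.278],
    [[0,0,0.05],-0.278],
    [[0,0,0.05],-0.278],
  ],
)

```text
time_s: 20.35
eef_pos: [0.4504, -0.0518, 0.1545]
eef_rot: [-0.043, 0.999, 0.0, -0.001]
wrist_force: [-0.1, -0.5, 0.5]
gripper_width: 0.0429
gripper_force: 0.0
```

```bash
python3 - <<'E'
from h import *
tooldelta(.4503,-.0520,.062,95)
s,c,T=wrist("w10");tops(c,T)
E
```

```text
t 20.35 pos [ 0.4504 -0.0518  0.1545] closing deg 94.96 shift [-0.     -0.0002  0.0925] yaw -0.0007
drive green 2046 [449.8 -53.1  59.6  15.2   5.4]
drive blue 2419 [ 458.1 -121.3   60.6   18.5    4.9]
```

>>> step_arm(
  increments=[
    [[0.0005,-0.0008,0.03],0],
    [[0.0005,-0.0008,0.06],0],
    [[0.0005,-0.0008,0.08],0],
    [[0.0005,-0.0008,0.0925],0],
    [[0.0005,-0.0008,0.0925],0],
    [[0.0005,-0.0008,0.0925],0],
  ],
)

```text
time_s: 21.0
eef_pos: [0.4509, -0.0528, 0.0636]
eef_rot: [-0.044, 0.999, -0.0, 0.001]
wrist_force: [-1.3, 1.1, 0.6]
gripper_width: 0.0426
gripper_force: 0.0
```

>>> step_arm(
  increments=[
    [[0,0,0],0],
    [[0,0,0],0],
    [[0,0,0],0],
    [[0,0,0],0],
    [[0,0,0],0],
    [[0,0,0],0],
  ],
  jaw=1,
)

```text
time_s: 21.6
eef_pos: [0.4509, -0.0529, 0.0636]
eef_rot: [-0.044, 0.999, -0.0, 0.001]
wrist_force: [-1.4, -0.8, 7.5]
gripper_width: 0.0141
gripper_force: 58.6
```

>>> step_arm(
  increments=[
    [[0,0,-0.02],0],
    [[0,0,-0.05],0],
    [[0,0,-0.09],0],
    [[0,0,-0.12],0],
    [[0,0,-0.14],0],
    [[0,0,-0.14],0.1],
    [[0,0,-0.14],0.24],
    [[0,0,-0.14],0.38],
    [[0,0,-0.14],0.52],
    [[0,0,-0.14],0.66],
  ],
)

```text
time_s: 22.6
eef_pos: [0.4503, -0.0527, 0.2026]
eef_rot: [0.285, 0.958, -0.0, 0.0]
wrist_force: [-0.7, 0.5, -1.5]
gripper_width: 0.0142
gripper_force: 59.0
```

>>> step_arm(
  increments=[
    [[0,0,0],0.14],
    [[0,0,0],0.28],
    [[0,0,0],0.42],
    [[0,0,0],0.56],
    [[0,0,0],0.7],
    [[0,0,0],0.84],
    [[0,0,0],0.95],
    [[0,0,0],1.017],
    [[0,0,0],1.017],
    [[0,0,0],1.017],
  ],
)

```text
time_s: 23.6
eef_pos: [0.4503, -0.0527, 0.2025]
eef_rot: [0.713, 0.701, 0.0, 0.0]
wrist_force: [0.1, 0.5, -1.9]
gripper_width: 0.014
gripper_force: 59.0
```

```bash
python3 - <<'E'
from h import *
tooldelta(.6290,.0130,.20,-1.0)
E
```

```text
t 23.6 pos [ 0.4503 -0.0527  0.2025] closing deg -0.96 shift [0.0687 0.1776 0.0025] yaw 0.0007
```

>>> step_arm(
  increments=[
    [[0.01,0.027,0],0],
    [[0.025,0.065,0],0],
    [[0.042,0.107,0],0],
    [[0.056,0.145,0],0],
    [[0.066,0.17,0],0],
    [[0.0687,0.1776,0],0],
    [[0.0687,0.1776,0],0],
    [[0.0687,0.1776,0],0],
  ],
)

```text
time_s: 24.4
eef_pos: [0.6286, 0.0123, 0.2024]
eef_rot: [0.714, 0.701, -0.0, -0.0]
wrist_force: [-0.4, 0.3, -1.3]
gripper_width: 0.014
gripper_force: 59.1
```

```bash
python3 - <<'E'
from h import *
s,c,T=wrist("w11");endface(c,T);tooldelta(.6290,.0130,.0755,-1.0)
E
```

```text
1243 end face rel y mm 37.461933117832736 dy/dz -0.007032364561677907 rel x 1.633532144649621
t 24.45 pos [0.6285 0.0122 0.2026] closing deg -1.07 shift [0.0008 0.0005 0.1271] yaw -0.0013
```

>>> step_arm(
  increments=[
    [[0,0,0.03],0],
    [[0,0,0.06],0],
    [[0,0,0.075],0],
    [[0,0,0.085],0],
    [[0,0,0.092],0],
    [[0,0,0.097],0],
    [[0,0,0.1],0],
  ],
)

```text
time_s: 25.15
eef_pos: [0.6295, 0.0126, 0.1029]
eef_rot: [0.714, 0.7, 0.0, 0.0]
wrist_force: [1.5, -0.1, -2.4]
gripper_width: 0.0144
gripper_force: 59.3
```

>>> step_arm(
  increments=[
    [[0,0,0.006],0],
    [[0,0,0.012],0],
    [[0,0,0.018],0],
    [[0,0,0.023],0],
    [[0,0,0.026],0],
    [[0,0,0.0268],0],
    [[0,0,0.0275],0],
    [[0,0,0.0275],0],
  ],
)

```text
time_s: 25.95
eef_pos: [0.6293, 0.0126, 0.0756]
eef_rot: [0.714, 0.7, 0.0, 0.0]
wrist_force: [-2.3, -1.8, 5.2]
gripper_width: 0.0144
gripper_force: 60.2
```

>>> step_arm(
  increments=[
    [[0,0,0],0],
    [[0,0,0],0],
    [[0,0,0],0],
    [[0,0,0],0],
    [[0,0,0],0],
  ],
  jaw=0.5,
)

```text
time_s: 26.45
eef_pos: [0.6292, 0.0126, 0.0748]
eef_rot: [0.714, 0.7, -0.0, -0.0]
wrist_force: [-0.2, -0.6, 0.1]
gripper_width: 0.0429
gripper_force: 0.0
```

>>> step_arm(
  increments=[
    [[0,0,-0.02],0],
    [[0,0,-0.06],0],
    [[0,0,-0.1],0],
    [[0,0,-0.13],0],
    [[0,0,-0.13],0],
    [[0,0,-0.13],0],
  ],
)

```text
time_s: 27.05
eef_pos: [0.6293, 0.0126, 0.2052]
eef_rot: [0.714, 0.7, 0.0, 0.0]
wrist_force: [-0.0, -0.5, -1.4]
gripper_width: 0.0426
gripper_force: 0.0
```

```bash
python3 - <<'E'
from h import *
s,c,T=wrist("w12");print(s["gripper_width"]);placed("green",c,T)
tooldelta(.4575,-.1220,.153,95)
E
```

```text
0.042609782499230704
placed green 1516 z 0.1209 [630.2  15.5  60.6  15.3  89.4]
t 27.1 pos [0.6289 0.0126 0.204 ] closing deg -1.09 shift [-0.1378 -0.1688  0.0511] yaw -1.677
```

The green drive is home. Next is blue.

>>> step_arm(
  increments=[
    [[-0.01,-0.012,0],-0.14],
    [[-0.03,-0.037,0],-0.28],
    [[-0.05,-0.061,0],-0.42],
    [[-0.07,-0.086,0],-0.56],
    [[-0.09,-0.11,0],-0.7],
    [[-0.11,-0.135,0],-0.84],
    [[-0.128,-0.157,0],-0.98],
    [[-0.1378,-0.1688,0],-1.12],
    [[-0.1378,-0.1688,0],-1.26],
    [[-0.1378,-0.1688,0],-1.4],
  ],
)

```text
time_s: 28.1
eef_pos: [0.457, -0.1222, 0.2035]
eef_rot: [0.092, 0.996, 0.0, -0.001]
wrist_force: [0.1, 0.6, 0.1]
gripper_width: 0.0427
gripper_force: 0.0
```

>>> step_arm(
  increments=[
    [[0,0,0.01],-0.14],
    [[0,0,0.03],-0.277],
    [[0,0,0.05],-0.277],
    [[0,0,0.05],-0.277],
    [[0,0,0.05],-0.277],
  ],
)

```text
time_s: 28.6
eef_pos: [0.4575, -0.1219, 0.1544]
eef_rot: [-0.043, 0.999, 0.0, -0.001]
wrist_force: [0.2, -0.1, -0.2]
gripper_width: 0.0427
gripper_force: 0.0
```

```bash
python3 - <<'E'
from h import *
tooldelta(.4575,-.1220,.062,95)
s,c,T=wrist("w13");tops(c,T)
E
```

```text
t 28.6 pos [ 0.4575 -0.1219  0.1544] closing deg 94.96 shift [-0.0002 -0.0002  0.0924] yaw -0.0007
drive blue 2065 [ 458.9 -122.5   60.    15.6    5.4]
```

>>> step_arm(
  increments=[
    [[-0.001,-0.0005,0.03],0],
    [[-0.001,-0.0005,0.06],0],
    [[-0.001,-0.0005,0.08],0],
    [[-0.001,-0.0005,0.0925],0],
    [[-0.001,-0.0005,0.0925],0],
    [[-0.001,-0.0005,0.0925],0],
  ],
)

```text
time_s: 29.25
eef_pos: [0.4594, -0.1226, 0.0636]
eef_rot: [-0.044, 0.999, -0.0, 0.001]
wrist_force: [-0.1, 0.1, 1.2]
gripper_width: 0.0429
gripper_force: 0.0
```

>>> step_arm(
  increments=[
    [[0,0,0],0],
    [[0,0,0],0],
    [[0,0,0],0],
    [[0,0,0],0],
    [[0,0,0],0],
    [[0,0,0],0],
  ],
  jaw=1,
)

```text
time_s: 29.85
eef_pos: [0.4594, -0.1227, 0.0636]
eef_rot: [-0.044, 0.999, -0.0, 0.001]
wrist_force: [0.4, 0.0, 7.6]
gripper_width: 0.0144
gripper_force: 59.3
```

>>> step_arm(
  increments=[
    [[0,0,-0.02],0],
    [[0,0,-0.05],0],
    [[0,0,-0.09],0],
    [[0,0,-0.12],0],
    [[0,0,-0.14],0],
    [[0,0,-0.14],0.1],
    [[0,0,-0.14],0.24],
    [[0,0,-0.14],0.38],
    [[0,0,-0.14],0.52],
    [[0,0,-0.14],0.66],
  ],
)

```text
time_s: 30.85
eef_pos: [0.4588, -0.1223, 0.2026]
eef_rot: [0.285, 0.958, 0.0, 0.0]
wrist_force: [-0.5, -0.1, -1.8]
gripper_width: 0.0141
gripper_force: 58.6
```

>>> step_arm(
  increments=[
    [[0,0,0],0.14],
    [[0,0,0],0.28],
    [[0,0,0],0.42],
    [[0,0,0],0.56],
    [[0,0,0],0.7],
    [[0,0,0],0.84],
    [[0,0,0],0.95],
    [[0,0,0],1.017],
    [[0,0,0],1.017],
    [[0,0,0],1.017],
  ],
)

```text
time_s: 31.85
eef_pos: [0.4588, -0.1224, 0.2025]
eef_rot: [0.713, 0.701, 0.0, 0.0]
wrist_force: [0.2, 0.2, -1.4]
gripper_width: 0.0139
gripper_force: 58.6
```

```bash
python3 - <<'E'
from h import *
tooldelta(.6269,-.1022,.2025,-1.0)
E
```

```text
t 31.85 pos [ 0.4588 -0.1224  0.2025] closing deg -0.96 shift [0.023  0.1677 0.    ] yaw 0.0007
```

>>> step_arm(
  increments=[
    [[0.004,0.027,0],0],
    [[0.009,0.065,0],0],
    [[0.015,0.107,0],0],
    [[0.019,0.14,0],0],
    [[0.022,0.162,0],0],
    [[0.023,0.1677,0],0],
    [[0.023,0.1677,0],0],
    [[0.023,0.1677,0],0],
  ],
)

```text
time_s: 32.65
eef_pos: [0.6263, -0.1027, 0.2025]
eef_rot: [0.714, 0.701, -0.0, -0.0]
wrist_force: [-0.2, -0.6, -1.1]
gripper_width: 0.0142
gripper_force: 59.0
```

```bash
python3 - <<'E'
from h import *
s,c,T=wrist("w14");endface(c,T);tooldelta(.6269,-.1022,.0755,-1.0)
E
```

```text
1264 end face rel y mm 37.30071844546247 dy/dz -0.01018932934846285 rel x 1.6040965469413777
t 32.7 pos [ 0.6262 -0.1027  0.2027] closing deg -1.07 shift [0.0006 0.0007 0.1272] yaw -0.0012
```

>>> step_arm(
  increments=[
    [[0,0,0.03],0],
    [[0,0,0.06],0],
    [[0,0,0.075],0],
    [[0,0,0.085],0],
    [[0,0,0.092],0],
    [[0,0,0.097],0],
    [[0,0,0.1],0],
  ],
)

```text
time_s: 33.4
eef_pos: [0.6272, -0.1027, 0.1029]
eef_rot: [0.714, 0.7, 0.0, 0.0]
wrist_force: [0.1, 0.5, -1.1]
gripper_width: 0.0144
gripper_force: 59.1
```

>>> step_arm(
  increments=[
    [[0,0,0.006],0],
    [[0,0,0.012],0],
    [[0,0,0.018],0],
    [[0,0,0.023],0],
    [[0,0,0.026],0],
    [[0,0,0.0268],0],
    [[0,0,0.0275],0],
    [[0,0,0.0275],0],
  ],
)

```text
time_s: 34.2
eef_pos: [0.6271, -0.1025, 0.0757]
eef_rot: [0.714, 0.7, 0.0, 0.0]
wrist_force: [-3.3, 2.4, 5.5]
gripper_width: 0.0144
gripper_force: 60.0
```

>>> step_arm(
  increments=[
    [[0,0,0],0],
    [[0,0,0],0],
    [[0,0,0],0],
    [[0,0,0],0],
    [[0,0,0],0],
  ],
  jaw=0.5,
)

```text
time_s: 34.7
eef_pos: [0.627, -0.1026, 0.0749]
eef_rot: [0.714, 0.7, -0.0, 0.0]
wrist_force: [0.3, -0.1, 0.3]
gripper_width: 0.0425
gripper_force: 0.0
```

>>> step_arm(
  increments=[
    [[0,0,-0.02],0],
    [[0,0,-0.06],0],
    [[0,0,-0.1],0],
    [[0.02,-0.03,-0.14],0],
    [[0.06,-0.07,-0.18],0],
    [[0.1,-0.1,-0.22],0],
    [[0.14,-0.1,-0.26],0],
    [[0.17,-0.1,-0.3],0],
    [[0.17,-0.1,-0.3],0],
    [[0.17,-0.1,-0.3],0],
  ],
)

```text
time_s: 35.7
eef_pos: [0.5301, 0.0717, 0.3798]
eef_rot: [0.713, 0.701, 0.003, 0.002]
wrist_force: [0.5, 0.1, -0.3]
gripper_width: 0.0425
gripper_force: 0.0
```

```bash
python3 - <<'E'
from h import *
s,c,T=wrist("w15");print(s["time_s"],s["eef_pos"],s["gripper_width"])
for k in BAY:
    try: placed(k,c,T)
    except Exception as e: print(k,e)
tops(c,T)
c=manip.read_camera("side");cv2.imwrite("pics/s15.png",cv2.resize(c["frame"][60:260,180:400,::-1],None,fx=3,fy=3))
E
```

```text
35.7 [0.53010587 0.07174865 0.37980186] 0.042459106079659734
placed blue 0 z nan [0. 0. 0. 0. 0.]
placed green 537 z 0.1209 [629.9  14.5  59.8  18.   89.1]
placed yellow 694 z 0.1208 [632.1 130.3  58.5  18.1  89.1]
placed red 873 z 0.1209 [634.2 244.6  57.8  18.1  89.1]
copy red 941 [700.1 242.5  60.1  19.2  88.9]
copy yellow 733 [698.1 127.3  59.9  19.1  89. ]
copy green 560 [695.8  12.5  61.3  18.4  89. ]
copy blue 345 [694.2 -94.7  45.8  18.4  89.3]
  return _methods._mean(a, axis=axis, dtype=dtype,
  ret = ret.dtype.type(ret / rcount)
```

View pics/w15.png

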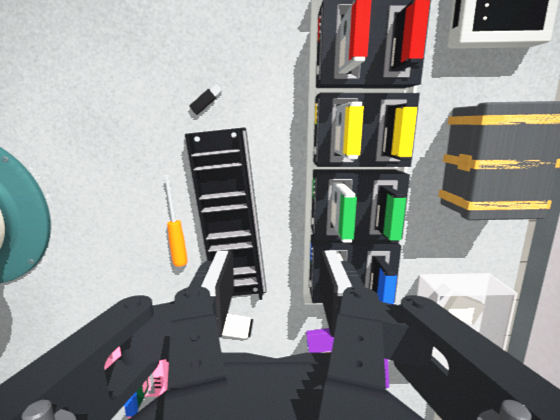

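View pics/s15.png

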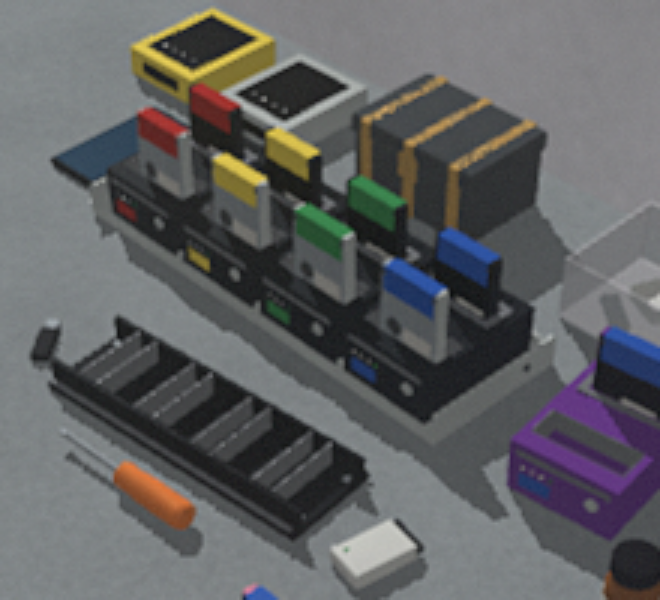

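Both views show all four drives upright in the matching docks with their steel lids towards the robot. Blue is hidden by a finger in the wrist view but visible at (415,305) in the side crop. I'll check its height from the side camera, then hand in.

```bash
python3 - <<'E'
from h import *
c=manip.read_camera("side");P=cloud(c);f=masks(c["frame"]);H={}
for k,(x,y) in BAY.items():
    m=f[k]&(abs(P[...,0]-x)<.025)&(abs(P[...,1]-y)<.05);H[k]=np.percentile(P[m][:,2],95);print(k,m.sum(),H[k])
if max(H.values())-min(H.values())<.003: print(manip.close_job())
E
```

```text
blue 201 0.12064631112850055
green 23 0.12164893593636188
yellow 149 0.1205186273265473
red 126 0.12086635532762491
the job is handed in; nothing more can be done
None
```

All four drives are standing fully home and let go in the docks of matching colour, lids towards the robot, and the job was handed in at about 36 s.

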